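# Balm tins to the door rack in reverse order

## Task

The four paw-balm tins stand in a row on the grey drying rack; move them to the dark wooden door rack in the reverse order, because that rack is read from its other side: as seen from the robot, the leftmost tin goes into the rightmost bay, the second from the left into the second from the right, and so on. Leave one tin in each bay, upright, flat on and centred on the bay's white pad, let go and at rest; never tip a tin over.

Things in the scene. Friction and masses are not known exactly. Their poses are not given: they have to be found in the camera images.
- drying_rack: Grey metal rack, fixed left or right on the bench, 100 (x, away from robot) x 320 mm (y, to the robot's left), yaw within 0.3 rad; origin: centre of underside, on the bench. Board 12 mm thick; dividers 4 mm thick, 64 deep, 16 above the board, at y = -156, -78, 0, 78, 156. Four bays centred at y = -117, -39, 39, 117, x = 0; open front and back. A coaster with a tin in each.
- door_rack: Dark brown wooden rack, empty, fixed on the other side of the bench; same size, axes, origin, yaw range and dividers as the drying rack. Four bays centred at y = -117, -39, 39, 117 mm, x = 0 (+y is to the left seen from the robot), each with a white round pad in the middle, 58 mm across, its top 16 mm above the bench, on which a tin is to stand.
- tin_red_center (a point): The balm tin with the red twist cap: an upright closed cylinder 46 mm in diameter and 44 mm high, steel below, 60 to 130 g. The point is at its centre, half-way up (22 mm above its underside); z is its upright axis. It starts on the red coaster, its centre 38 mm above the bench and within 4 mm of the coaster's middle either way; its yaw has no meaning.
- coaster_red: The red coaster under the red tin: a square 68 x 68 x 4 mm, fixed in one bay of the drying rack; it stays there and so marks where the red tin stood. Origin at the centre of its underside, 12 mm above the bench; its axes are parallel to the drying rack's.
- tin_blue_center (a point): The balm tin with the blue twist cap: an upright closed cylinder 46 mm in diameter and 44 mm high, steel below, 60 to 130 g. The point is at its centre, half-way up (22 mm above its underside); z is its upright axis. It starts on the blue coaster, its centre 38 mm above the bench and within 4 mm of the coaster's middle either way; its yaw has no meaning.
- coaster_blue: The blue coaster under the blue tin: a square 68 x 68 x 4 mm, fixed in one bay of the drying rack; it stays there and so marks where the blue tin stood. Origin at the centre of its underside, 12 mm above the bench; its axes are parallel to the drying rack's.
- tin_green_center (a point): The balm tin with the green twist cap: an upright closed cylinder 46 mm in diameter and 44 mm high, steel below, 60 to 130 g. The point is at its centre, half-way up (22 mm above its underside); z is its upright axis. It starts on the green coaster, its centre 38 mm above the bench and within 4 mm of the coaster's middle either way; its yaw has no meaning.
- coaster_green: The green coaster under the green tin: a square 68 x 68 x 4 mm, fixed in one bay of the drying rack; it stays there and so marks where the green tin stood. Origin at the centre of its underside, 12 mm above the bench; its axes are parallel to the drying rack's.
- tin_yellow_center (a point): The balm tin with the yellow twist cap: an upright closed cylinder 46 mm in diameter and 44 mm high, steel below, 60 to 130 g. The point is at its centre, half-way up (22 mm above its underside); z is its upright axis. It starts on the yellow coaster, its centre 38 mm above the bench and within 4 mm of the coaster's middle either way; its yaw has no meaning.
- coaster_yellow: The yellow coaster under the yellow tin: a square 68 x 68 x 4 mm, fixed in one bay of the drying rack; it stays there and so marks where the yellow tin stood. Origin at the centre of its underside, 12 mm above the bench; its axes are parallel to the drying rack's.
Not all that is in view belongs to the job. Leave any pink look-alike of the part that bears tin_yellow_center alone.

How it is judged:
At the end, for the whole second after the job is handed in: Each tin stands in the door-rack bay that mirrors its own coaster's bay in the drying rack (leftmost to rightmost, and so on), centre within 14 mm of the bay's middle along and across the rack and within 5 mm of resting height, upright within 0.12 rad, released and still (((y of coaster_red in the frame of drying_rack between -0.127 and -0.107 m and y of tin_red_center in the frame of door_rack between 0.103 and 0.131 m) or (y of coaster_red in the frame of drying_rack between -0.049 and -0.029 m and y of tin_red_center in the frame of door_rack between 0.025 and 0.053 m) or (y of coaster_red in the frame of drying_rack between 0.029 and 0.049 m and y of tin_red_center in the frame of door_rack between -0.053 and -0.025 m) or (y of coaster_red in the frame of drying_rack between 0.107 and 0.127 m and y of tin_red_center in the frame of door_rack between -0.131 and -0.103 m)) and x of tin_red_center in the frame of door_rack between -0.014 and 0.014 m and z of tin_red_center in the frame of door_rack between 0.033 and 0.043 m and angle between each of tin_red_center, tin_blue_center, tin_green_center, tin_yellow_center's own z axis and vertical below 0.12 rad and linear speed of each of tin_red, tin_blue, tin_green, tin_yellow below 0.02 m/s and ((y of coaster_blue in the frame of drying_rack between -0.127 and -0.107 m and y of tin_blue_center in the frame of door_rack between 0.103 and 0.131 m) or (y of coaster_blue in the frame of drying_rack between -0.049 and -0.029 m and y of tin_blue_center in the frame of door_rack between 0.025 and 0.053 m) or (y of coaster_blue in the frame of drying_rack between 0.029 and 0.049 m and y of tin_blue_center in the frame of door_rack between -0.053 and -0.025 m) or (y of coaster_blue in the frame of drying_rack between 0.107 and 0.127 m and y of tin_blue_center in the frame of door_rack between -0.131 and -0.103 m)) and x of tin_blue_center in the frame of door_rack between -0.014 and 0.014 m and z of tin_blue_center in the frame of door_rack between 0.033 and 0.043 m and ((y of coaster_green in the frame of drying_rack between -0.127 and -0.107 m and y of tin_green_center in the frame of door_rack between 0.103 and 0.131 m) or (y of coaster_green in the frame of drying_rack between -0.049 and -0.029 m and y of tin_green_center in the frame of door_rack between 0.025 and 0.053 m) or (y of coaster_green in the frame of drying_rack between 0.029 and 0.049 m and y of tin_green_center in the frame of door_rack between -0.053 and -0.025 m) or (y of coaster_green in the frame of drying_rack between 0.107 and 0.127 m and y of tin_green_center in the frame of door_rack between -0.131 and -0.103 m)) and x of tin_green_center in the frame of door_rack between -0.014 and 0.014 m and z of tin_green_center in the frame of door_rack between 0.033 and 0.043 m and ((y of coaster_yellow in the frame of drying_rack between -0.127 and -0.107 m and y of tin_yellow_center in the frame of door_rack between 0.103 and 0.131 m) or (y of coaster_yellow in the frame of drying_rack between -0.049 and -0.029 m and y of tin_yellow_center in the frame of door_rack between 0.025 and 0.053 m) or (y of coaster_yellow in the frame of drying_rack between 0.029 and 0.049 m and y of tin_yellow_center in the frame of door_rack between -0.053 and -0.025 m) or (y of coaster_yellow in the frame of drying_rack between 0.107 and 0.127 m and y of tin_yellow_center in the frame of door_rack between -0.131 and -0.103 m)) and x of tin_yellow_center in the frame of door_rack between -0.014 and 0.014 m and z of tin_yellow_center in the frame of door_rack between 0.033 and 0.043 m); the robot touches nothing.
It fails at once if the red tin is tipped over (leans more than 45 degrees) (angle between tin_red_center's own z axis and vertical above 0.785 rad).
It fails at once if the blue tin is tipped over (leans more than 45 degrees) (angle between tin_blue_center's own z axis and vertical above 0.785 rad).
It fails at once if the green tin is tipped over (leans more than 45 degrees) (angle between tin_green_center's own z axis and vertical above 0.785 rad).
It fails at once if the yellow tin is tipped over (leans more than 45 degrees) (angle between tin_yellow_center's own z axis and vertical above 0.785 rad).
It also fails if it takes over 112 s, if anything falls off the work surface, if the arm or the gripper's body presses on something with over 40 N, if the wrist force passes 120 N, or if a joint passes its speed limit or range.

## Robot

A 7-joint arm with a two-finger parallel gripper is mounted at the origin on the work surface. World frame = base frame: x ahead of the robot, y to its left, z up, the work surface at z = 0. Lengths are in m, angles in rad, forces in N, time in s.
With the tool pointing down it reaches from about 0.4 to 0.85 m from the base axis. Payload 10.4 kg.
Tool frame: the origin (TCP) lies midway between the tips of the shut fingers; the grasp point (between the pads) lies 19 mm behind it; y points along the fingers, x is the direction in which the jaws open and shut, and the axes are right-handed (so a half turn about y gives the same grasp; the last joint's range is limited). The gripper opens to 85 mm and grips with 20 to 120 N. Pads are 22 mm wide; open, the fingers measure 114 mm over their backs; the gripper's body (76 mm by 85 mm) begins 54 mm behind the grasp point. The pads swing forward as they close: fully open they stand 13 mm farther back than shut.
Start: joints at [1.302, 0.332, -0.065, 1.46, 0.022, 1.35, -0.088], TCP at [0.152, -0.606, 0.231] pointing down, gripper open.
Joint ranges: [-2.6, 2.6], [-0.5, 2.12], [-1.47, 1.34], [0.16, 2.42], [-1.27, 4.41], [0.06, 2.06], [-2.6, 2.6]. Speed limits (rad/s): [2.22, 2.22, 2.79, 2.79, 3.14, 3.14, 3.14].

## Interface

Orientations are given as [roll, pitch, yaw] about the fixed x, y, z axes, in that order (R = Rz(yaw) Ry(pitch) Rx(roll)).
In Python, from rig import env, snapshot gives the robot as it stands.
- The arm moves only by the shell command python3 -m jog 'ROWS' [OPENING] [FORCE]. ROWS is JSON, a list of rows, each an object of numbers: "dx", "dy", "dz": the shift along the tool's x, y, z in units of 120 mm (1.0 is 120 mm); "twist": the turn about the tool's y in units of 360 degrees (1.0 is 360 degrees). In form: [{"dx": .., "dy": .., "dz": .., "twist": ..}, ...]. A call has 1 to 12 rows; each row is the pose to reach, as a shift and turn from the pose measured when the call began, along the tool's axes at that moment, turning the shorter way round; what a row does not reach only later rows make up. A row lasts 1/8 s, in which the tool goes at most 62.5 mm and 10.7 degrees, less where a joint would pass 70% of its speed; a pose out of reach is approached as far as the arm can. A call with a number of a shift or a turn outside -1 to 1 is refused whole. A call with a gripper value outside its range is refused whole. OPENING is the closure, from 0 (fully open) to 1 (shut), set as the call begins (- or left out, the last holds). The fingers move at their own pace and stop on an object; FORCE is the grip in N (left out, the last holds). Time passes only in rows, so rows that repeat a pose let the fingers close. It gives the time, the measured TCP pose, the force and the opening at its end, in the units of the state.
- env.observe(): the state, without advancing time (a new reading comes with each control period).
- snapshot(name): name is "scene" or "side" or "wrist"; returns a dict with "color" (480x640x3 uint8, red, green, blue), "fx", "fy", "cx", "cy" (pixels), "R" (3x3) and "t" (3): a world point X has camera coordinates R X + t. Camera axes: x right, y down, z forward; pixel columns grow to the right and rows downward; lengths in m; the calibration is good to about 2 mm. A picture is of the moment at which its call begins. There is no depth.
- env.hand_in(): hands the job in, once; it reports no verdict.
The state is a dict: "clock": time; "q": joint angles; "joint_velocities": joint speeds; "tau": joint torques, N m; "ee_pos": TCP position; "eef_rot": TCP orientation; "contact_force": force on the tool from outside, world axes, zero at the start; "torque": the same for the moment, N m; "width": opening from 0.0 (shut) to 1.0 (fully open).
Only numpy, scipy, OpenCV 4.12 (cv2) and the standard library are available. Lean on these libraries where they do the work, as an engineer would, in place of code of your own. Each camera call takes 0.05 s, during which the arm holds its last target.

## Working session

There is one attempt and no reset: what is moved stays moved. The work goes in short steps, Python scripts to look and compute and a shell command to move; the robot and the scene stay as the last step left them, time stands still between calls to the robot, and variables do not carry over. Pictures are saved under pics/ and viewed, and the job is handed in when it is done.

```bash
ls; mkdir -p pics
python3 - <<'E'
from rig import env,snapshot
import cv2
print(env.observe())
for n in ("scene","side","wrist"):
    s=snapshot(n); cv2.imwrite(f"pics/{n}0.png",s["color"][:,:,::-1]); print(n,s["fx"],s["cx"],s["cy"],s["R"],s["t"])
E
```

```text
pics
{'clock': 0.0, 'q': array([ 1.3023911 ,  0.33286856, -0.06469359,  1.46098055,  0.02156943,
        1.34989255, -0.08851531]), 'joint_velocities': array([ 0.00196273,  0.00072428,  0.00084082,  0.00087194, -0.00126112,
       -0.00014167,  0.00182707]), 'tau': array([ 6.77955286e-04, -6.25452018e+01,  4.92730422e-02, -3.91611457e+01,
        1.61933637e-02,  9.72866110e-03, -2.87558112e-05]), 'ee_pos': array([ 0.15199056, -0.60583354,  0.23049924]), 'eef_rot': array([-1.57083757e+00,  1.45443541e-03, -1.32499740e+00]), 'contact_force': array([-0.80307026,  0.12000489,  0.38677266]), 'torque': array([-0.00088303, -0.02899019,  0.07335725]), 'width': 1.0007212770570402}
scene 554.3157192077572 333.8483016763543 245.727101028095 [[ 0.1697086   0.98548836  0.00341844]
 [ 0.81388292 -0.13819922 -0.56435412]
 [-0.55569199  0.09855796 -0.82552574]] [-0.02487566 -0.39860071  1.39716527]
side 489.45497997271957 321.54003639917937 238.8185027148855 [[-0.99638002 -0.08443169 -0.00990705]
 [-0.05690473  0.74899225 -0.66013064]
 [ 0.06315625 -0.65717722 -0.75108547]] [0.52807853 0.11549708 1.09402727]
wrist 355.78860544099575 320.0129636519943 239.70812837124677 [[ 0.24291204 -0.97004501 -0.00253309]
 [-0.93093689 -0.23385128  0.28048187]
 [-0.27267241 -0.06577427 -0.95985598]] [-0.62429419 -0.03840181  0.37935713]
```

View pics/scene0.png

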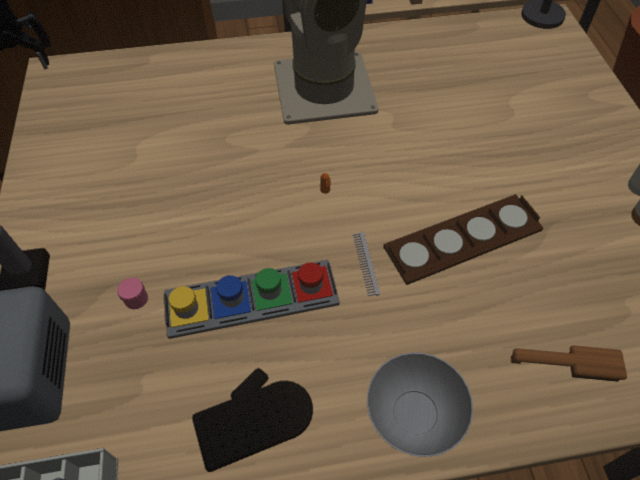

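View pics/side0.png

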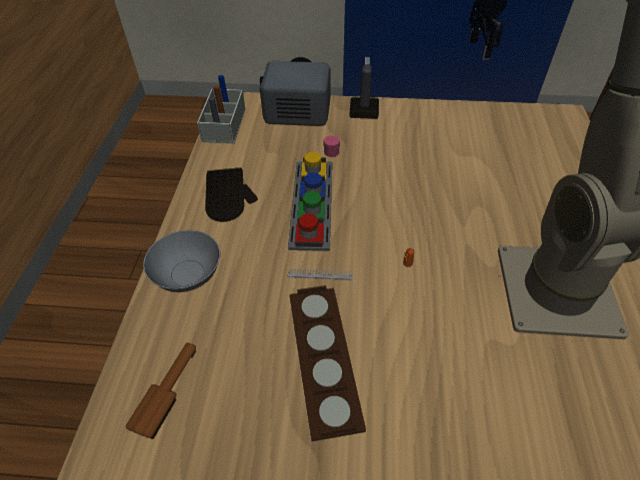

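View pics/wrist0.png

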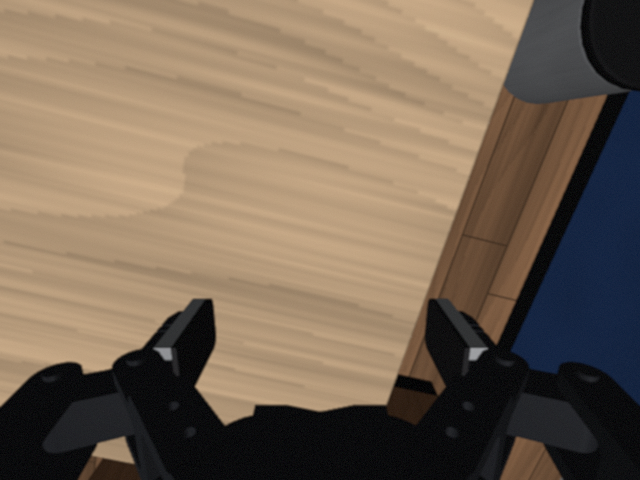

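The scene camera faces the robot, so image right is +y (robot's left). The drying rack is on the robot's right, with yellow (183,298), blue (230,288), green (268,281) and red (312,274) in increasing y. The door rack is on the left, with pads at (414,254), (448,241), (481,229) and (513,216). The pink look-alike at (132,293) is off the rack and stays put. Next come the enlarged crops.

Run:
```python
import cv2
a=cv2.imread("pics/scene0.png");b=cv2.imread("pics/side0.png")
cv2.imwrite("pics/c1.png",cv2.resize(a[250:340,155:345],None,fx=4,fy=4,interpolation=cv2.INTER_CUBIC))
cv2.imwrite("pics/c2.png",cv2.resize(a[190:285,380:550],None,fx=4,fy=4,interpolation=cv2.INTER_CUBIC))
cv2.imwrite("pics/c3.png",cv2.resize(b[145:255,270:370],None,fx=5,fy=5,interpolation=cv2.INTER_CUBIC))
cv2.imwrite("pics/c4.png",cv2.resize(b[280:440,270:380],None,fx=3.5,fy=3.5,interpolation=cv2.INTER_CUBIC))
```

```text
(no output)
```

View pics/c1.png

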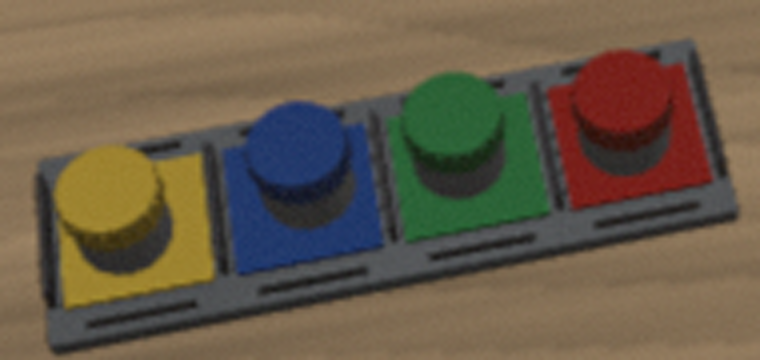

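View pics/c2.png

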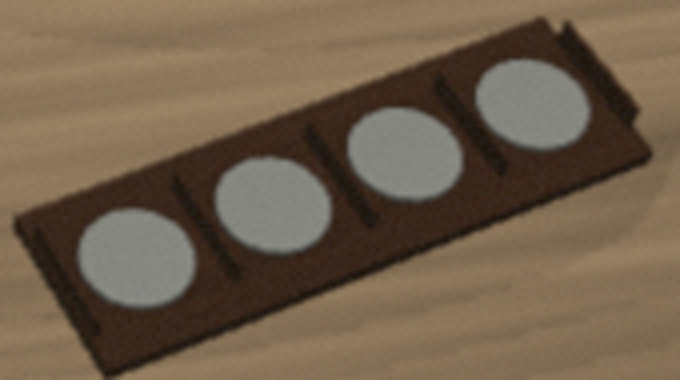

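View pics/c3.png

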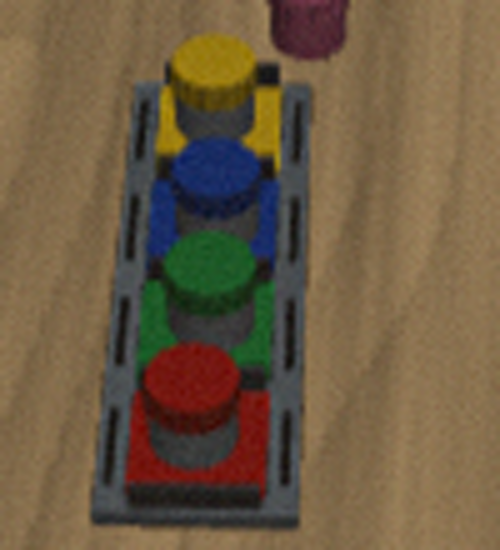

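View pics/c4.png

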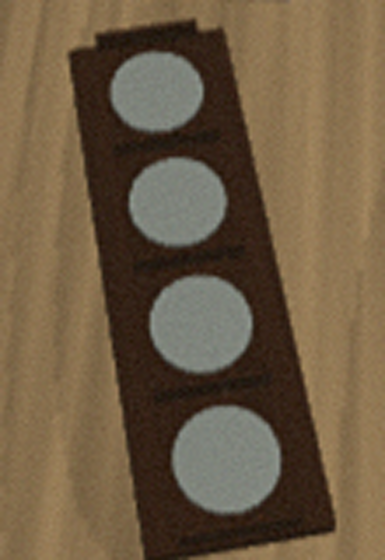

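The crops confirm it: round caps with matching coasters under them, and four pads. I'll triangulate the cap tops and pads from the two views.

```bash
cat > h.py <<'E'
import numpy as np, cv2
from rig import env,snapshot
def P(s): 
    K=np.array([[s["fx"],0,s["cx"]],[0,s["fy"],s["cy"]],[0,0,1]]); return K@np.c_[s["R"],s["t"]]
def tri(s1,p1,s2,p2):
    X=cv2.triangulatePoints(P(s1),P(s2),np.array(p1,float).reshape(-1,2).T,np.array(p2,float).reshape(-1,2).T); return (X[:3]/X[3]).T
def proj(s,X):
    c=(P(s)@np.c_[X,np.ones(len(X))].T).T; return c[:,:2]/c[:,2:]
def ray(s,p,z):
    d=np.linalg.inv(P(s)[:,:3])@np.array([p[0],p[1],1.]); c=-np.array(s["R"]).T@s["t"]; return c+d*(z-c[2])/d[2]
def up(p,f,o): return (np.array(p,float)+.5)/f-.5+np.array(o)
E
python3 - <<'E'
from h import *
np.set_printoptions(precision=4,suppress=True)
a=snapshot("scene");b=snapshot("side")
c1=up([(108,190),(297,147),(452,116),(622,92)],4,(155,250)); c3=up([(213,65),(216,172),(210,265),(192,378)],5,(270,145))
c2=up([(137,258),(273,205),(405,154),(532,104)],4,(380,190)); c4=up([(157,91),(178,201),(201,324),(226,460)],3.5,(270,280))
for A,B,z in((c1,c3,.06),(c2,c4,.016)):
    X=tri(a,A,b,B); print(X); print(np.abs(proj(a,X)-A).max(),np.abs(proj(b,X)-B).max())
    print("rayA",np.array([ray(a,p,z) for p in A])[:,:2].tolist()); print("rayB",np.array([ray(b,p,z) for p in B])[:,:2].tolist())
    d=X[3]-X[0]; print("len",np.diff(X,axis=0), np.linalg.norm(np.diff(X,axis=0),axis=1),"yaw",np.arctan2(-d[0],d[1]))
    m=X.mean(0);print("fit",[ (m+ (np.array([-np.sin(y),np.cos(y),0])*k)).round(4).tolist() for y in [np.arctan2(-d[0],d[1])] for k in(-.117,-.039,.039,.117)])
E
```

```text
[[ 0.5839 -0.351   0.0583]
 [ 0.5745 -0.2668  0.0568]
 [ 0.5708 -0.196   0.0584]
 [ 0.5716 -0.1176  0.0593]]
0.2391090638852802 0.18781383454359002
rayA [[0.5843520982125971, -0.35099994466395085], [0.5762892698014342, -0.2665860103596512], [0.5717776432082847, -0.1959421886093367], [0.5720736067359156, -0.11769691138040732]]
rayB [[0.5840859878550596, -0.3482100338763531], [0.5742305951141652, -0.2629727321195744], [0.5705845560771083, -0.1943219512927501], [0.571565639721702, -0.11690616362960238]]
len [[-0.0094  0.0842 -0.0016]
 [-0.0037  0.0709  0.0016]
 [ 0.0009  0.0784  0.0009]] [0.0847 0.071  0.0784] yaw 0.05245666339936967
fit [[0.5813, -0.3497, 0.0582], [0.5773, -0.2718, 0.0582], [0.5732, -0.1939, 0.0582], [0.5691, -0.116, 0.0582]]
[[0.5371 0.0931 0.0161]
 [0.5176 0.1684 0.0162]
 [0.4981 0.2441 0.0157]
 [0.4787 0.3195 0.0157]]
0.21096049748973655 0.3532181110959982
rayA [[0.5370285150974036, 0.09307654025960335], [0.517470418592206, 0.1683974623371263], [0.4981199109600356, 0.24386141179093931], [0.4783155139331796, 0.3190447168263867]]
rayB [[0.5371855461551821, 0.09298755650527257], [0.5177146450833015, 0.16833779846087948], [0.49831520440233146, 0.24446655596968814], [0.47927393555529896, 0.320095189747787]]
len [[-0.0195  0.0753  0.    ]
 [-0.0195  0.0757 -0.0005]
 [-0.0194  0.0754  0.    ]] [0.0778 0.0782 0.0778] yaw 0.25277527991344634
fit [[0.5371, 0.093, 0.0159], [0.5176, 0.1685, 0.0159], [0.4981, 0.244, 0.0159], [0.4786, 0.3195, 0.0159]]
```

Heights match: caps about 58 mm (expected 60), pads 16 mm, pad pitch 78 mm, all within reach. Next I need the drying rack's yaw and a helper that gives the shift in tool axes and units.

```bash
cat >> h.py <<'E'
from scipy.spatial.transform import Rotation as Ro
YD,YP=0.11,0.2528
T={'yellow':(.584,-.3497),'blue':(.5752,-.265),'green':(.5712,-.1952),'red':(.5718,-.1173)}
B={'red':(.5371,.093),'green':(.5176,.1685),'blue':(.4981,.244),'yellow':(.4786,.3195)}
def go(x,y,z,yaw=None):
    o=env.observe(); p=o["ee_pos"]; r=o["eef_rot"]; R=Ro.from_euler("xyz",r).as_matrix()
    d=R.T@(np.array([x,y,z])-p)/.12
    dy=0 if yaw is None else (yaw-r[2]+np.pi)%(2*np.pi)-np.pi
    print("dx %.3f dy %.3f dz %.3f twist %.4f"%(*d,-dy/2/np.pi), "| pos",p.round(4),"rot",r.round(3),"w %.2f"%o["width"],"t",round(o["clock"],2),"F",o["contact_force"].round(1))
E
python3 - <<'E'
from h import *
a=snapshot("scene");b=snapshot("side")
for s,f,o,pts in((a,4,(155,250),[(45,158),(692,40),(52,328),(735,207)]),(b,5,(270,145),[(135,88),(93,515),(310,90),(298,518)])):
    p=up(pts,f,o); X=np.array([ray(s,q,.012) for q in p]); print(X[:,:2].round(4).tolist(), [np.arctan2(-d[0],d[1]).round(3) for d in(X[1]-X[0],X[3]-X[2])])
w=snapshot("wrist"); print("cam",-w["R"].T@w["t"])
go(.584,-.35,.23,.06)
E
```

```text
[[0.5331, -0.3903], [0.5187, -0.0766], [0.6232, -0.3873], [0.614, -0.0719]] [np.float64(0.046), np.float64(0.029)]
[[0.6328, -0.3833], [0.6156, -0.0688], [0.5345, -0.3887], [0.5179, -0.0744]] [np.float64(0.054), np.float64(0.053)]
cam [ 0.21937672 -0.58974233  0.37387303]
dx -1.195 dy 0.010 dz 4.010 twist -0.2204 | pos [ 0.1521 -0.6062  0.2312] rot [-1.571  0.    -1.325] w 1.00 t 0.4 F [ 0.5  0.5 -0.2]
```

```bash
sed -i 's/YD,YP=0.11/YD,YP=0.05/' h.py; python3 -m jog '[{"dz":0.4,"dx":-0.2,"twist":-0.03},{"dz":0.8,"dx":-0.5,"twist":-0.06},{"dz":1,"dx":-0.8,"twist":-0.09},{"dz":1,"dx":-0.8,"twist":-0.12},{"dz":1,"dx":-0.8,"twist":-0.15},{"dz":1,"dx":-0.8,"twist":-0.18},{"dz":1,"dx":-0.8,"twist":-0.21},{"dz":1,"dx":-0.8,"twist":-0.22},{"dz":1,"dx":-0.8,"twist":-0.22}]' 0 60; python3 -c "
from h import *
go(.584,-.35,.23,YD)"
```

```text
dx -1.195 dy 0.010 dz 4.010 twist -0.2188 | pos [ 0.1521 -0.6062  0.2312] rot [-1.571  0.    -1.325] w 1.00 t 0.4 F [ 0.5  0.5 -0.2]invalid input
```

```bash
python3 -m jog '[{"dx":-0.2,"dy":0,"dz":0.4,"twist":-0.03},{"dx":-0.5,"dy":0,"dz":0.8,"twist":-0.06},{"dx":-0.8,"dy":0,"dz":1,"twist":-0.09},{"dx":-0.8,"dy":0,"dz":1,"twist":-0.12},{"dx":-0.8,"dy":0,"dz":1,"twist":-0.15},{"dx":-0.8,"dy":0,"dz":1,"twist":-0.18},{"dx":-0.8,"dy":0,"dz":1,"twist":-0.21},{"dx":-0.8,"dy":0,"dz":1,"twist":-0.22}]' 0 60; python3 -c "
from h import *
go(.584,-.35,.23,YD)"
```

```text
clock: 1.4
ee_pos: [0.2451, -0.4839, 0.2313]
eef_rot: [-1.571, -0.0, 0.061]
contact_force: [0.5, 0.1, 0.1]
width: 0.999
dx 2.887 dy 0.011 dz 0.940 twist 0.0018 | pos [ 0.2451 -0.4839  0.2313] rot [-1.571 -0.     0.061] w 1.00 t 1.4 F [0.5 0.1 0.1]
```

```bash
python3 -m jog '[{"dx":0.5,"dy":0,"dz":0.2,"twist":0.002},{"dx":1,"dy":0,"dz":0.4,"twist":0.002},{"dx":1,"dy":0,"dz":0.5,"twist":0.002}]'
python3 -m jog '[{"dx":0.5,"dy":0,"dz":0.2,"twist":0},{"dx":1,"dy":0,"dz":0.4,"twist":0},{"dx":1,"dy":0,"dz":0.44,"twist":0}]'
python3 -c "
from h import *
go(.584,-.3497,.15,YD)"
```

```text
clock: 1.78
ee_pos: [0.3655, -0.4134, 0.2312]
eef_rot: [-1.57, -0.002, 0.056]
contact_force: [-0.3, -0.0, 0.4]
width: 0.996
clock: 2.15
ee_pos: [0.4856, -0.3509, 0.2312]
eef_rot: [-1.568, -0.003, 0.061]
contact_force: [-0.7, 0.4, -0.7]
width: 1.0
dx 0.817 dy 0.679 dz -0.042 twist 0.0017 | pos [ 0.4856 -0.3509  0.2312] rot [-1.568 -0.003  0.061] w 1.00 t 2.15 F [-0.7  0.4 -0.7]
```

```bash
python3 -m jog '[{"dx":0.4,"dy":0.2,"dz":-0.02,"twist":0.002},{"dx":0.817,"dy":0.5,"dz":-0.042,"twist":0.002},{"dx":0.817,"dy":0.68,"dz":-0.042,"twist":0.002},{"dx":0.817,"dy":0.68,"dz":-0.042,"twist":0.002},{"dx":0.817,"dy":0.68,"dz":-0.042,"twist":0.002}]'
python3 -c "
from h import *
w=snapshot('wrist');cv2.imwrite('pics/w1.png',w['color'][:,:,::-1])
print(proj(w,np.array([(x,y,.06) for x,y in T.values()])).round(1).tolist())
go(.584,-.3497,.022,YD)"
```

```text
clock: 2.78
ee_pos: [0.5835, -0.351, 0.1516]
eef_rot: [-1.57, -0.004, 0.047]
contact_force: [-0.3, 0.2, -0.6]
width: 0.998
[[323.1, 241.3], [315.6, 109.8], [313.8, -21.5], [321.4, -200.8]]
dx -0.002 dy 1.083 dz 0.010 twist -0.0005 | pos [ 0.5837 -0.351   0.1519] rot [-1.57  -0.005  0.047] w 1.01 t 2.83 F [ 0.6 -0.5  0.1]
```

View pics/w1.png

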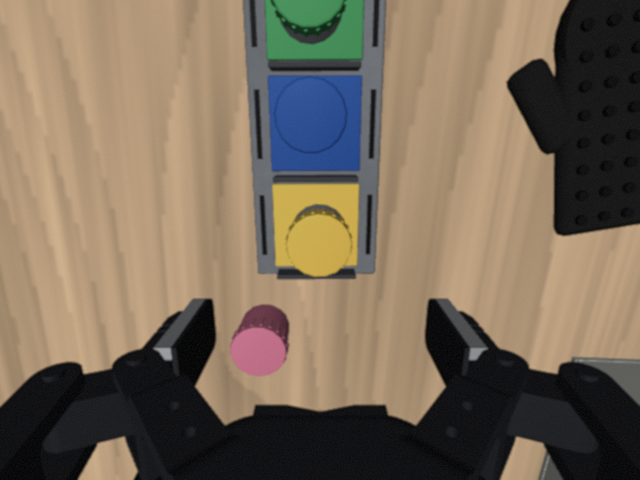

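The wrist view shows the yellow cap at (320,243), predicted (323,241), which agrees. The blue cap at (311,116) is about 4 mm off its prediction, so I'll refine it. The pink one is at (259,350), off the rack. Descending on yellow now.

```bash
python3 - <<'E'
from h import *
w=snapshot('wrist')
for p,z in(((320,243),.06),((311,116),.06),((259,352),.044)): print(ray(w,p,z).round(4))
E
python3 -m jog '[{"dx":0,"dy":0.3,"dz":0.01,"twist":0},{"dx":0,"dy":0.6,"dz":0.01,"twist":0},{"dx":0,"dy":0.8,"dz":0.01,"twist":0},{"dx":0,"dy":1,"dz":0.01,"twist":0},{"dx":0,"dy":1,"dz":0.01,"twist":0}]'
```

```text
[ 0.5823 -0.3511  0.06  ]
[ 0.5728 -0.2687  0.06  ]
[ 0.5376 -0.4498  0.044 ]
clock: 3.5
ee_pos: [0.5833, -0.3496, 0.0314]
eef_rot: [-1.569, -0.003, 0.046]
contact_force: [0.3, 0.0, 0.2]
width: 1.0
```

```bash
python3 -m jog '[{"dx":0,"dy":0.06,"dz":0,"twist":0},{"dx":0,"dy":0.06,"dz":0,"twist":0}]' 0 60; python3 -m jog '[{"dx":0,"dy":0,"dz":0,"twist":0},{"dx":0,"dy":0,"dz":0,"twist":0},{"dx":0,"dy":0,"dz":0,"twist":0},{"dx":0,"dy":0,"dz":0,"twist":0},{"dx":0,"dy":0,"dz":0,"twist":0},{"dx":0,"dy":0,"dz":0,"twist":0}]' 1 60
```

```text
clock: 3.75
ee_pos: [0.5835, -0.3499, 0.0249]
eef_rot: [-1.57, -0.004, 0.046]
contact_force: [-0.0, 0.4, 0.6]
width: 1.003
clock: 4.5
ee_pos: [0.5839, -0.3501, 0.0257]
eef_rot: [-1.571, -0.005, 0.046]
contact_force: [-0.6, -0.1, 6.4]
width: 0.525
```

Gripped (opening 0.525 × 85 = 45 mm). Lifting.

```bash
python3 -m jog '[{"dx":0,"dy":-0.15,"dz":0,"twist":0},{"dx":0,"dy":-0.4,"dz":0,"twist":0},{"dx":0,"dy":-0.7,"dz":0,"twist":0},{"dx":0,"dy":-1,"dz":0,"twist":0},{"dx":0,"dy":-1,"dz":0,"twist":0}]'; python3 -c "
from h import *
w=snapshot('wrist');cv2.imwrite('pics/w2.png',w['color'][:,:,::-1])
go(*B['yellow'],.14,YP)"
```

```text
clock: 5.12
ee_pos: [0.585, -0.3508, 0.1502]
eef_rot: [-1.574, -0.01, 0.046]
contact_force: [-0.4, -0.1, -1.1]
width: 0.521
dx -0.621 dy 0.053 dz 5.618 twist -0.0329 | pos [ 0.5841 -0.3505  0.1479] rot [-1.572 -0.007  0.046] w 0.52 t 5.17 F [ 0.9  1.  -0.9]
```

View pics/w2.png

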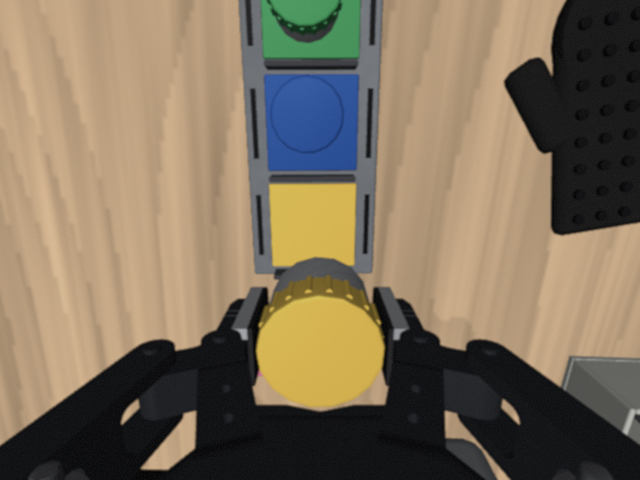

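The yellow tin is held upright with its cap at (320,345), and its bottom is about 138 mm up. Carrying it over.

```bash
python3 -m jog '[{"dx":-0.02,"dy":0,"dz":0.2,"twist":0},{"dx":-0.06,"dy":0,"dz":0.6,"twist":0},{"dx":-0.1,"dy":0,"dz":1,"twist":0}]'
python3 -m jog '[{"dx":-0.05,"dy":0,"dz":0.4,"twist":0},{"dx":-0.08,"dy":0,"dz":0.8,"twist":0},{"dx":-0.1,"dy":0,"dz":1,"twist":0}]'
python3 -m jog '[{"dx":-0.05,"dy":0,"dz":0.4,"twist":0},{"dx":-0.08,"dy":0,"dz":0.8,"twist":0},{"dx":-0.1,"dy":0,"dz":1,"twist":0}]'
python3 -m jog '[{"dx":-0.05,"dy":0,"dz":0.4,"twist":0},{"dx":-0.08,"dy":0,"dz":0.8,"twist":0},{"dx":-0.1,"dy":0,"dz":1,"twist":0}]'
python3 -c "
from h import *
go(*B['yellow'],.14,YP)"
```

```text
clock: 5.55
ee_pos: [0.5655, -0.2296, 0.1465]
eef_rot: [-1.571, -0.006, 0.046]
contact_force: [0.6, -0.0, -0.4]
width: 0.522
clock: 5.92
ee_pos: [0.547, -0.1071, 0.1457]
eef_rot: [-1.57, -0.004, 0.049]
contact_force: [-0.1, -0.7, -1.6]
width: 0.522
clock: 6.3
ee_pos: [0.5279, 0.0152, 0.1451]
eef_rot: [-1.57, -0.003, 0.052]
contact_force: [0.9, 0.2, -1.1]
width: 0.52
clock: 6.68
ee_pos: [0.5082, 0.1371, 0.1447]
eef_rot: [-1.569, -0.001, 0.056]
contact_force: [0.1, -0.4, -0.6]
width: 0.524
dx -0.162 dy 0.041 dz 1.531 twist -0.0314 | pos [0.5082 0.1371 0.1447] rot [-1.569e+00 -1.000e-03  5.600e-02] w 0.52 t 6.67 F [ 0.1 -0.4 -0.6]
```

```bash
python3 -m jog '[{"dx":-0.05,"dy":0,"dz":0.4,"twist":-0.015},{"dx":-0.08,"dy":0,"dz":0.8,"twist":-0.03},{"dx":-0.1,"dy":0,"dz":1,"twist":-0.0314}]'
python3 -c "
from h import *
go(*B['yellow'],.14,YP)"
```

```text
clock: 7.05
ee_pos: [0.4879, 0.2589, 0.1442]
eef_rot: [-1.569, -0.0, 0.257]
contact_force: [0.5, -0.6, -1.4]
width: 0.522
dx 0.054 dy 0.036 dz 0.508 twist 0.0007 | pos [0.4879 0.2589 0.1442] rot [-1.569 -0.     0.257] w 0.52 t 7.05 F [ 0.5 -0.6 -1.4]
```

```bash
python3 -m jog '[{"dx":0.03,"dy":0,"dz":0.3,"twist":0},{"dx":0.054,"dy":0,"dz":0.508,"twist":0},{"dx":0.054,"dy":0.2,"dz":0.508,"twist":0},{"dx":0.054,"dy":0.4,"dz":0.508,"twist":0},{"dx":0.054,"dy":0.4,"dz":0.508,"twist":0},{"dx":0.054,"dy":0.4,"dz":0.508,"twist":0}]'
python3 -c "
from h import *
go(*B['yellow'],.027,YP)"
```

```text
clock: 7.8
ee_pos: [0.4786, 0.3197, 0.0969]
eef_rot: [-1.568, -0.0, 0.258]
contact_force: [0.3, -0.4, -0.6]
width: 0.527
dx -0.001 dy 0.583 dz -0.003 twist 0.0008 | pos [0.4786 0.3197 0.0969] rot [-1.568 -0.     0.258] w 0.53 t 7.8 F [ 0.3 -0.4 -0.6]
```

```bash
python3 -m jog '[{"dx":0,"dy":0.2,"dz":0,"twist":0},{"dx":0,"dy":0.4,"dz":0,"twist":0},{"dx":0,"dy":0.5,"dz":0,"twist":0},{"dx":0,"dy":0.55,"dz":0,"twist":0},{"dx":0,"dy":0.58,"dz":0,"twist":0},{"dx":0,"dy":0.58,"dz":0,"twist":0}]'
```

```text
clock: 8.55
ee_pos: [0.4788, 0.32, 0.0277]
eef_rot: [-1.568, -0.001, 0.257]
contact_force: [0.2, 0.6, -1.4]
width: 0.526
```

```bash
python3 -m jog '[{"dx":0,"dy":0.012,"dz":0,"twist":0},{"dx":0,"dy":0.014,"dz":0,"twist":0},{"dx":0,"dy":0.014,"dz":0,"twist":0}]'; python3 -m jog '[{"dx":0,"dy":0,"dz":0,"twist":0},{"dx":0,"dy":0,"dz":0,"twist":0},{"dx":0,"dy":0,"dz":0,"twist":0},{"dx":0,"dy":0,"dz":0,"twist":0},{"dx":0,"dy":0,"dz":0,"twist":0}]' 0;  python3 -m jog '[{"dx":0,"dy":-0.1,"dz":0,"twist":0},{"dx":0,"dy":-0.3,"dz":0,"twist":0},{"dx":0,"dy":-0.6,"dz":0,"twist":0},{"dx":0,"dy":-1,"dz":0,"twist":0},{"dx":0,"dy":-1,"dz":0,"twist":0}]'
python3 -c "
from h import *
w=snapshot('wrist');cv2.imwrite('pics/w3.png',w['color'][:,:,::-1])
print(proj(w,np.array([(*B['yellow'],.06),(*B['blue'],.016)])))
go(.5728,-.267,.145,YD)"
```

```text
clock: 8.93
ee_pos: [0.4789, 0.3201, 0.0262]
eef_rot: [-1.568, -0.001, 0.258]
contact_force: [0.3, 0.4, -1.5]
width: 0.528
clock: 9.55
ee_pos: [0.4789, 0.3201, 0.0262]
eef_rot: [-1.568, -0.001, 0.258]
contact_force: [-1.5, -0.8, 0.3]
width: 0.994
clock: 10.18
ee_pos: [0.4804, 0.3214, 0.1507]
eef_rot: [-1.567, -0.008, 0.258]
contact_force: [0.4, -0.4, -1.3]
width: 0.997
[[318.62392685 246.33668342]
 [318.19393924 317.67167355]]
dx -0.496 dy 0.011 dz -4.932 twist 0.0330 | pos [0.4796 0.3205 0.1484] rot [-1.568 -0.005  0.258] w 1.00 t 10.22 F [-0.2 -1.5 -1. ]
```

View pics/w3.png

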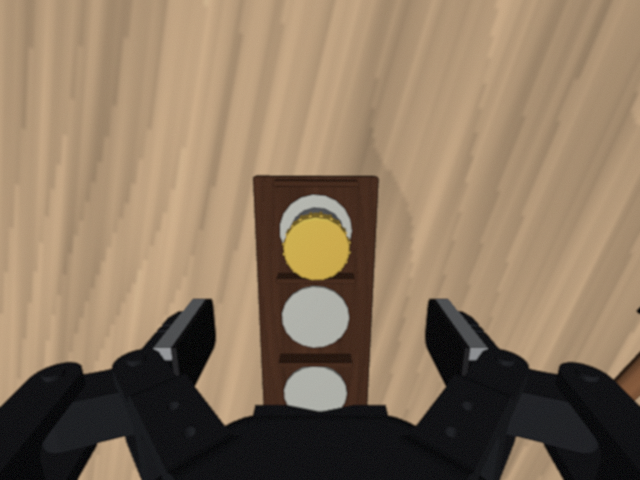

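Yellow's cap is at (317,248) against a predicted (319,246), so it is within 2 mm of the pad's middle. Going back for blue.

```bash
python3 -m jog '[{"dx":-0.03,"dy":0,"dz":-0.3,"twist":0.015},{"dx":-0.08,"dy":0,"dz":-0.8,"twist":0.03},{"dx":-0.1,"dy":0,"dz":-1,"twist":0.033}]'
python3 -m jog '[{"dx":0.05,"dy":0,"dz":-0.4,"twist":0},{"dx":0.08,"dy":0,"dz":-0.8,"twist":0},{"dx":0.1,"dy":0,"dz":-1,"twist":0}]'
python3 -m jog '[{"dx":0.05,"dy":0,"dz":-0.4,"twist":0},{"dx":0.08,"dy":0,"dz":-0.8,"twist":0},{"dx":0.1,"dy":0,"dz":-1,"twist":0}]'
python3 -m jog '[{"dx":0.05,"dy":0,"dz":-0.4,"twist":0},{"dx":0.08,"dy":0,"dz":-0.8,"twist":0},{"dx":0.1,"dy":0,"dz":-1,"twist":0}]'
python3 -c "
from h import *
go(.5728,-.267,.145,YD)"
```

```text
clock: 10.6
ee_pos: [0.4988, 0.1972, 0.1469]
eef_rot: [-1.569, -0.002, 0.044]
contact_force: [1.1, 0.2, -0.6]
width: 1.005
clock: 10.98
ee_pos: [0.5158, 0.0746, 0.1457]
eef_rot: [-1.57, -0.0, 0.041]
contact_force: [1.0, 0.0, 0.0]
width: 1.006
clock: 11.35
ee_pos: [0.532, -0.0481, 0.1446]
eef_rot: [-1.57, 0.001, 0.038]
contact_force: [0.6, 1.7, -0.4]
width: 0.999
clock: 11.72
ee_pos: [0.5475, -0.1707, 0.1433]
eef_rot: [-1.57, 0.003, 0.035]
contact_force: [-0.3, 0.4, -0.6]
width: 1.0
dx 0.183 dy -0.015 dz -0.809 twist -0.0024 | pos [ 0.5475 -0.1707  0.1433] rot [-1.57   0.003  0.035] w 1.00 t 11.72 F [-0.3  0.4 -0.6]
```

```bash
python3 -m jog '[{"dx":0.1,"dy":0,"dz":-0.4,"twist":-0.002},{"dx":0.183,"dy":0,"dz":-0.81,"twist":-0.0024},{"dx":0.183,"dy":0,"dz":-0.81,"twist":-0.0024},{"dx":0.183,"dy":0,"dz":-0.81,"twist":-0.0024},{"dx":0.183,"dy":0,"dz":-0.81,"twist":-0.0024}]'
python3 -c "
from h import *
w=snapshot('wrist');cv2.imwrite('pics/w4.png',w['color'][:,:,::-1])
print(proj(w,np.array([(.5728,-.267,.06),(*T['green'],.06),(*T['red'],.06)])))
go(.5728,-.267,.025,YD)"
```

```text
clock: 12.35
ee_pos: [0.5728, -0.2656, 0.143]
eef_rot: [-1.57, 0.004, 0.052]
contact_force: [-0.2, 0.2, 0.6]
width: 1.0
[[323.1715496  248.92576176]
 [326.88303019 136.58990954]
 [336.01618003 -10.96404113]]
dx 0.002 dy 0.985 dz -0.012 twist 0.0003 | pos [ 0.5729 -0.2657  0.1432] rot [-1.57   0.004  0.052] w 1.00 t 12.4 F [-0.   1.3 -0. ]
```

View pics/w4.png

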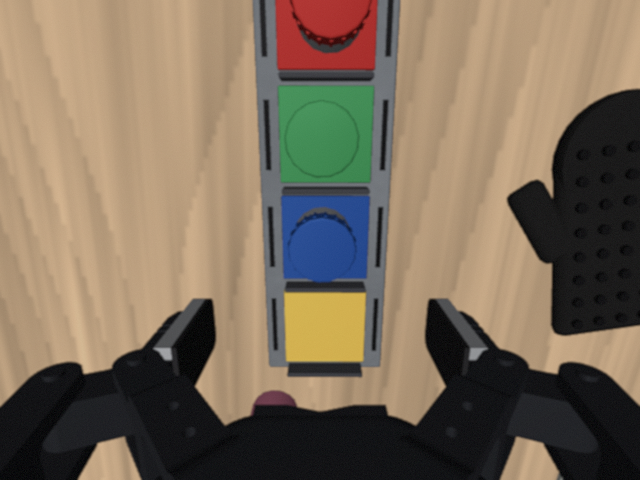

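The blue cap is at (322,250) against a predicted (323,249). Green at (322,139) is 3 mm nearer than predicted. Descending on blue.

```bash
python3 -m jog '[{"dx":0,"dy":0.3,"dz":-0.01,"twist":0},{"dx":0,"dy":0.6,"dz":-0.01,"twist":0},{"dx":0,"dy":0.8,"dz":-0.01,"twist":0},{"dx":0,"dy":0.98,"dz":-0.01,"twist":0},{"dx":0,"dy":0.98,"dz":-0.01,"twist":0},{"dx":0,"dy":0.98,"dz":-0.01,"twist":0}]'; python3 -m jog '[{"dx":0,"dy":0,"dz":0,"twist":0},{"dx":0,"dy":0,"dz":0,"twist":0},{"dx":0,"dy":0,"dz":0,"twist":0},{"dx":0,"dy":0,"dz":0,"twist":0},{"dx":0,"dy":0,"dz":0,"twist":0},{"dx":0,"dy":0,"dz":0,"twist":0}]' 1 60;python3 -m jog '[{"dx":0,"dy":-0.15,"dz":0,"twist":0},{"dx":0,"dy":-0.4,"dz":0,"twist":0},{"dx":0,"dy":-0.7,"dz":0,"twist":0},{"dx":0,"dy":-1,"dz":0,"twist":0},{"dx":0,"dy":-1,"dz":0,"twist":0}]'; python3 -c "
from h import *
go(*B['blue'],.14,YP)"
```

```text
clock: 13.15
ee_pos: [0.5732, -0.2668, 0.0266]
eef_rot: [-1.571, 0.002, 0.052]
contact_force: [0.5, 1.3, 0.4]
width: 0.999
clock: 13.9
ee_pos: [0.5738, -0.2671, 0.0276]
eef_rot: [-1.571, 0.001, 0.052]
contact_force: [-0.5, 0.2, 6.8]
width: 0.523
clock: 14.52
ee_pos: [0.5757, -0.2675, 0.152]
eef_rot: [-1.574, -0.004, 0.052]
contact_force: [-0.2, 0.3, -1.5]
width: 0.522
dx -0.426 dy 0.083 dz 4.291 twist -0.0320 | pos [ 0.5757 -0.2675  0.152 ] rot [-1.574 -0.004  0.052] w 0.52 t 14.53 F [-0.2  0.3 -1.5]
```

```bash
python3 -m jog '[{"dx":-0.02,"dy":0,"dz":0.2,"twist":0},{"dx":-0.06,"dy":0,"dz":0.6,"twist":0},{"dx":-0.1,"dy":0,"dz":1,"twist":0}]'
python3 -m jog '[{"dx":-0.05,"dy":0,"dz":0.4,"twist":0},{"dx":-0.08,"dy":0,"dz":0.8,"twist":0},{"dx":-0.1,"dy":0,"dz":1,"twist":0}]'
python3 -m jog '[{"dx":-0.05,"dy":0,"dz":0.4,"twist":0},{"dx":-0.08,"dy":0,"dz":0.8,"twist":0},{"dx":-0.1,"dy":0,"dz":1,"twist":0}]'
python3 -m jog '[{"dx":-0.05,"dy":0,"dz":0.4,"twist":-0.015},{"dx":-0.08,"dy":0,"dz":0.8,"twist":-0.03},{"dx":-0.1,"dy":0,"dz":1,"twist":-0.032}]'
python3 -c "
from h import *
go(*B['blue'],.1,YP)"
```

```text
clock: 14.9
ee_pos: [0.5565, -0.1455, 0.1508]
eef_rot: [-1.573, -0.003, 0.052]
contact_force: [1.0, 0.9, -1.0]
width: 0.526
clock: 15.28
ee_pos: [0.5366, -0.0219, 0.15]
eef_rot: [-1.573, -0.002, 0.057]
contact_force: [0.2, -0.4, -1.7]
width: 0.521
clock: 15.65
ee_pos: [0.5157, 0.1012, 0.1493]
eef_rot: [-1.572, -0.001, 0.062]
contact_force: [0.8, -0.3, -2.0]
width: 0.522
clock: 16.02
ee_pos: [0.4938, 0.2239, 0.1487]
eef_rot: [-1.571, 0.001, 0.269]
contact_force: [0.3, 0.2, -2.4]
width: 0.517
dx 0.079 dy 0.406 dz 0.152 twist 0.0025 | pos [0.4938 0.2239 0.1487] rot [-1.571e+00  1.000e-03  2.690e-01] w 0.52 t 16.02 F [ 0.3  0.2 -2.4]
```

```bash
python3 -m jog '[{"dx":0.079,"dy":0,"dz":0.152,"twist":0.0025},{"dx":0.079,"dy":0.2,"dz":0.152,"twist":0.0025},{"dx":0.079,"dy":0.4,"dz":0.152,"twist":0.0025},{"dx":0.079,"dy":0.4,"dz":0.152,"twist":0.0025},{"dx":0.079,"dy":0.4,"dz":0.152,"twist":0.0025}]'
python3 -c "
from h import *
go(*B['blue'],.029,YP)"
```

```text
clock: 16.65
ee_pos: [0.4977, 0.2446, 0.1014]
eef_rot: [-1.571, 0.0, 0.254]
contact_force: [0.0, 0.2, -0.4]
width: 0.523
dx 0.002 dy 0.603 dz -0.005 twist 0.0002 | pos [0.4977 0.2446 0.1014] rot [-1.571  0.     0.254] w 0.52 t 16.65 F [ 0.   0.2 -0.4]
```

```bash
python3 -m jog '[{"dx":0,"dy":0.2,"dz":-0.005,"twist":0},{"dx":0,"dy":0.4,"dz":-0.005,"twist":0},{"dx":0,"dy":0.5,"dz":-0.005,"twist":0},{"dx":0,"dy":0.57,"dz":-0.005,"twist":0},{"dx":0,"dy":0.605,"dz":-0.005,"twist":0},{"dx":0,"dy":0.605,"dz":-0.005,"twist":0},{"dx":0,"dy":0.605,"dz":-0.005,"twist":0}]'
```

```text
clock: 17.52
ee_pos: [0.4982, 0.2441, 0.0293]
eef_rot: [-1.571, -0.001, 0.254]
contact_force: [-0.2, 0.1, -1.2]
width: 0.521
```

```bash
python3 -m jog '[{"dx":0,"dy":0.008,"dz":0,"twist":0},{"dx":0,"dy":0.013,"dz":0,"twist":0},{"dx":0,"dy":0.013,"dz":0,"twist":0}]'; python3 -m jog '[{"dx":0,"dy":0,"dz":0,"twist":0},{"dx":0,"dy":0,"dz":0,"twist":0},{"dx":0,"dy":0,"dz":0,"twist":0},{"dx":0,"dy":0,"dz":0,"twist":0},{"dx":0,"dy":0,"dz":0,"twist":0}]' 0;  python3 -m jog '[{"dx":0,"dy":-0.1,"dz":0,"twist":0},{"dx":0,"dy":-0.3,"dz":0,"twist":0},{"dx":0,"dy":-0.6,"dz":0,"twist":0},{"dx":0,"dy":-1,"dz":0,"twist":0},{"dx":0,"dy":-1,"dz":0,"twist":0}]'
python3 -c "
from h import *
w=snapshot('wrist');cv2.imwrite('pics/w5.png',w['color'][:,:,::-1])
print(proj(w,np.array([(*B['yellow'],.06),(*B['blue'],.06)])))
go(.5688,-.1957,.145,YD)"
```

```text
clock: 17.9
ee_pos: [0.4982, 0.2441, 0.0277]
eef_rot: [-1.571, -0.0, 0.254]
contact_force: [0.1, 0.3, -0.8]
width: 0.522
clock: 18.52
ee_pos: [0.4982, 0.2441, 0.0278]
eef_rot: [-1.571, -0.001, 0.254]
contact_force: [0.1, -0.9, -0.1]
width: 1.003
clock: 19.15
ee_pos: [0.4999, 0.2456, 0.1522]
eef_rot: [-1.57, -0.007, 0.254]
contact_force: [0.3, -0.0, -1.0]
width: 0.999
[[318.73172344 126.16749758]
 [318.76994828 244.71096777]]
dx -0.358 dy 0.040 dz -3.698 twist 0.0324 | pos [0.4991 0.2447 0.1499] rot [-1.571 -0.004  0.254] w 1.00 t 19.2 F [-0.2 -0.  -0.8]
```

View pics/w5.png

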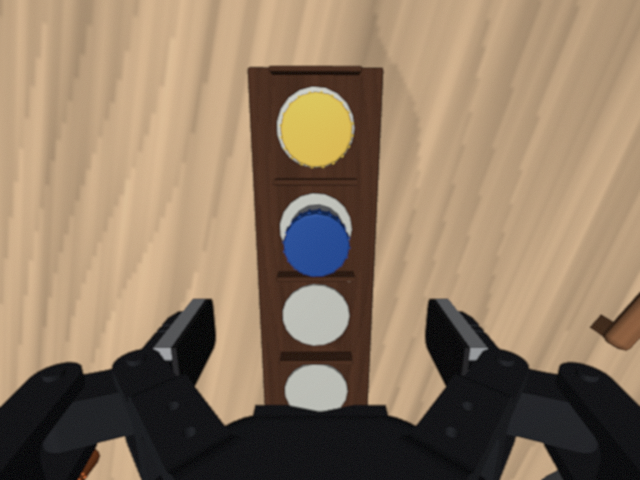

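Blue's cap is at (316,244) and yellow's at (317,129), both within about 3 px (2 mm) of prediction and upright. Next is green.

```bash
python3 -m jog '[{"dx":-0.03,"dy":0,"dz":-0.3,"twist":0.015},{"dx":-0.08,"dy":0,"dz":-0.8,"twist":0.03},{"dx":-0.1,"dy":0,"dz":-1,"twist":0.0324}]'
python3 -m jog '[{"dx":0.05,"dy":0,"dz":-0.4,"twist":0},{"dx":0.1,"dy":0,"dz":-0.8,"twist":0},{"dx":0.13,"dy":0,"dz":-1,"twist":0}]'
python3 -m jog '[{"dx":0.05,"dy":0,"dz":-0.4,"twist":0},{"dx":0.1,"dy":0,"dz":-0.8,"twist":0},{"dx":0.13,"dy":0,"dz":-1,"twist":0}]'
python3 -c "
from h import *
go(.5688,-.1957,.145,YD)"
```

```text
clock: 19.58
ee_pos: [0.5175, 0.1215, 0.1489]
eef_rot: [-1.572, -0.003, 0.045]
contact_force: [0.9, 0.9, 0.0]
width: 1.003
clock: 19.95
ee_pos: [0.5382, -0.0004, 0.1483]
eef_rot: [-1.572, -0.001, 0.043]
contact_force: [-0.0, 0.2, -0.0]
width: 0.999
clock: 20.32
ee_pos: [0.5585, -0.1223, 0.1476]
eef_rot: [-1.572, 0.0, 0.041]
contact_force: [-0.0, 0.5, 0.1]
width: 0.999
dx 0.061 dy 0.022 dz -0.615 twist -0.0015 | pos [ 0.5585 -0.1223  0.1476] rot [-1.572  0.     0.041] w 1.00 t 20.32 F [-0.   0.5  0.1]
```

```bash
python3 -m jog '[{"dx":0.04,"dy":0,"dz":-0.4,"twist":-0.0015},{"dx":0.061,"dy":0.02,"dz":-0.615,"twist":-0.0015},{"dx":0.061,"dy":0.02,"dz":-0.615,"twist":-0.0015},{"dx":0.061,"dy":0.02,"dz":-0.615,"twist":-0.0015},{"dx":0.061,"dy":0.02,"dz":-0.615,"twist":-0.0015}]'
python3 -c "
from h import *
w=snapshot('wrist');cv2.imwrite('pics/w6.png',w['color'][:,:,::-1])
print(proj(w,np.array([(.5688,-.1957,.06),(*T['red'],.06)])))
go(.5688,-.1957,.026,YD)"
```

```text
clock: 20.95
ee_pos: [0.5689, -0.1941, 0.1452]
eef_rot: [-1.572, 0.0, 0.052]
contact_force: [-0.6, -0.5, 0.5]
width: 1.001
[[322.54950283 247.75372377]
 [334.38568096 125.59905257]]
dx -0.002 dy 0.995 dz -0.009 twist 0.0003 | pos [ 0.5689 -0.1944  0.1454] rot [-1.572  0.     0.052] w 1.00 t 21.0 F [0.4 0.2 0.2]
```

View pics/w6.png

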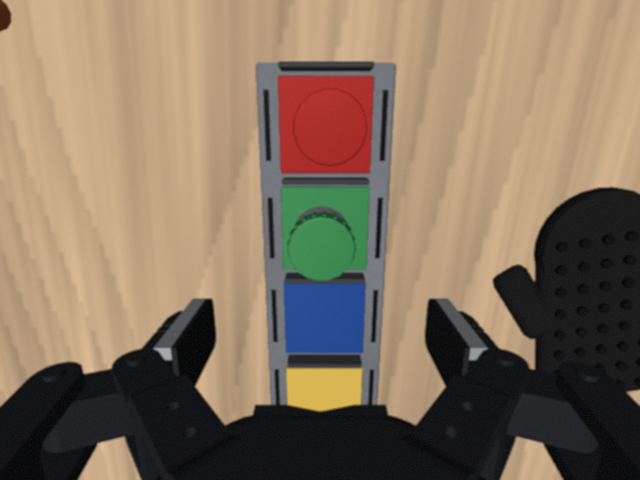

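Green's cap is at (322,248), as predicted. Red at (330,127) puts it at about x=.569. Grasping green.

```bash
python3 -m jog '[{"dx":0,"dy":0.3,"dz":-0.01,"twist":0},{"dx":0,"dy":0.6,"dz":-0.01,"twist":0},{"dx":0,"dy":0.8,"dz":-0.01,"twist":0},{"dx":0,"dy":0.99,"dz":-0.01,"twist":0},{"dx":0,"dy":0.99,"dz":-0.01,"twist":0},{"dx":0,"dy":0.99,"dz":-0.01,"twist":0}]'; python3 -m jog '[{"dx":0,"dy":0,"dz":0,"twist":0},{"dx":0,"dy":0,"dz":0,"twist":0},{"dx":0,"dy":0,"dz":0,"twist":0},{"dx":0,"dy":0,"dz":0,"twist":0},{"dx":0,"dy":0,"dz":0,"twist":0},{"dx":0,"dy":0,"dz":0,"twist":0}]' 1 60;python3 -m jog '[{"dx":0,"dy":-0.15,"dz":0,"twist":0},{"dx":0,"dy":-0.4,"dz":0,"twist":0},{"dx":0,"dy":-0.7,"dz":0,"twist":0},{"dx":0,"dy":-1,"dz":0,"twist":0},{"dx":0,"dy":-1,"dz":0,"twist":0}]'; python3 -c "
from h import *
go(*B['green'],.14,YP)"
```

```text
clock: 21.75
ee_pos: [0.5697, -0.1955, 0.0277]
eef_rot: [-1.572, -0.001, 0.053]
contact_force: [0.6, 0.1, 0.1]
width: 0.999
clock: 22.5
ee_pos: [0.5703, -0.1956, 0.0287]
eef_rot: [-1.573, -0.002, 0.053]
contact_force: [-1.4, -0.7, 5.8]
width: 0.519
clock: 23.12
ee_pos: [0.5718, -0.1957, 0.1529]
eef_rot: [-1.575, -0.008, 0.053]
contact_force: [0.3, 0.6, -0.4]
width: 0.521
dx -0.292 dy 0.091 dz 3.055 twist -0.0318 | pos [ 0.5718 -0.1957  0.1529] rot [-1.575 -0.008  0.053] w 0.52 t 23.12 F [ 0.3  0.6 -0.4]
```

```bash
python3 -m jog '[{"dx":-0.02,"dy":0,"dz":0.2,"twist":0},{"dx":-0.06,"dy":0,"dz":0.6,"twist":0},{"dx":-0.1,"dy":0,"dz":1,"twist":0}]'
python3 -m jog '[{"dx":-0.05,"dy":0,"dz":0.4,"twist":0},{"dx":-0.08,"dy":0,"dz":0.8,"twist":0},{"dx":-0.1,"dy":0,"dz":1,"twist":0}]'
python3 -m jog '[{"dx":-0.05,"dy":0,"dz":0.4,"twist":-0.015},{"dx":-0.08,"dy":0,"dz":0.8,"twist":-0.03},{"dx":-0.1,"dy":0,"dz":0.9,"twist":-0.0318}]'
python3 -c "
from h import *
go(*B['green'],.1,YP)"
```

```text
clock: 23.5
ee_pos: [0.5524, -0.074, 0.1517]
eef_rot: [-1.575, -0.007, 0.053]
contact_force: [0.2, 1.1, -0.8]
width: 0.523
clock: 23.88
ee_pos: [0.5324, 0.0494, 0.1508]
eef_rot: [-1.574, -0.006, 0.058]
contact_force: [-0.0, -0.3, -1.3]
width: 0.52
clock: 24.25
ee_pos: [0.5119, 0.161, 0.15]
eef_rot: [-1.574, -0.004, 0.265]
contact_force: [0.1, 0.6, -0.8]
width: 0.529
dx 0.060 dy 0.417 dz 0.049 twist 0.0019 | pos [0.5119 0.161  0.15  ] rot [-1.574 -0.004  0.265] w 0.53 t 24.25 F [ 0.1  0.6 -0.8]
```

```bash
python3 -m jog '[{"dx":0.06,"dy":0,"dz":0.049,"twist":0.002},{"dx":0.06,"dy":0.2,"dz":0.049,"twist":0.002},{"dx":0.06,"dy":0.4,"dz":0.049,"twist":0.002},{"dx":0.06,"dy":0.4,"dz":0.049,"twist":0.002},{"dx":0.06,"dy":0.4,"dz":0.049,"twist":0.002}]'
python3 -c "
from h import *
go(*B['green'],.0295,YP)"
```

```text
clock: 24.88
ee_pos: [0.5181, 0.1683, 0.1028]
eef_rot: [-1.574, -0.005, 0.251]
contact_force: [0.8, -0.2, -1.3]
width: 0.52
dx -0.007 dy 0.611 dz 0.004 twist -0.0003 | pos [0.5181 0.1683 0.1028] rot [-1.574 -0.005  0.251] w 0.52 t 24.88 F [ 0.8 -0.2 -1.3]
```

```bash
python3 -m jog '[{"dx":0,"dy":0.2,"dz":0,"twist":0},{"dx":-0.007,"dy":0.4,"dz":0.004,"twist":0},{"dx":-0.007,"dy":0.5,"dz":0.004,"twist":0},{"dx":-0.007,"dy":0.57,"dz":0.004,"twist":0},{"dx":-0.007,"dy":0.61,"dz":0.004,"twist":0},{"dx":-0.007,"dy":0.61,"dz":0.004,"twist":0},{"dx":-0.007,"dy":0.61,"dz":0.004,"twist":0}]'
```

```text
clock: 25.75
ee_pos: [0.5179, 0.1686, 0.0301]
eef_rot: [-1.574, -0.006, 0.251]
contact_force: [0.2, -1.1, 0.0]
width: 0.522
```

```bash
python3 -m jog '[{"dx":0,"dy":0.008,"dz":0,"twist":0},{"dx":0,"dy":0.012,"dz":0,"twist":0},{"dx":0,"dy":0.012,"dz":0,"twist":0}]'; python3 -m jog '[{"dx":0,"dy":0,"dz":0,"twist":0},{"dx":0,"dy":0,"dz":0,"twist":0},{"dx":0,"dy":0,"dz":0,"twist":0},{"dx":0,"dy":0,"dz":0,"twist":0},{"dx":0,"dy":0,"dz":0,"twist":0}]' 0;  python3 -m jog '[{"dx":0,"dy":-0.1,"dz":0,"twist":0},{"dx":0,"dy":-0.3,"dz":0,"twist":0},{"dx":0,"dy":-0.6,"dz":0,"twist":0},{"dx":0,"dy":-1,"dz":0,"twist":0},{"dx":0,"dy":-1,"dz":0,"twist":0}]'
python3 -c "
from h import *
w=snapshot('wrist');cv2.imwrite('pics/w7.png',w['color'][:,:,::-1])
print(proj(w,np.array([(*B['blue'],.06),(*B['green'],.06)])))
go(.5692,-.1175,.145,YD)"
```

```text
clock: 26.12
ee_pos: [0.5181, 0.1686, 0.0288]
eef_rot: [-1.574, -0.006, 0.251]
contact_force: [-0.8, -0.4, -0.3]
width: 0.521
clock: 26.75
ee_pos: [0.5181, 0.1686, 0.0288]
eef_rot: [-1.574, -0.006, 0.251]
contact_force: [-0.0, 0.2, 0.1]
width: 1.004
clock: 27.38
ee_pos: [0.5193, 0.1698, 0.1532]
eef_rot: [-1.574, -0.013, 0.251]
contact_force: [-0.4, -0.1, -0.2]
width: 0.997
[[317.8898339  125.42404585]
 [318.31650752 243.65043908]]
dx -0.182 dy 0.056 dz -2.419 twist 0.0320 | pos [0.5183 0.1692 0.1509] rot [-1.574 -0.01   0.251] w 1.01 t 27.43 F [-1.3  1.  -1.7]
```

View pics/w7.png

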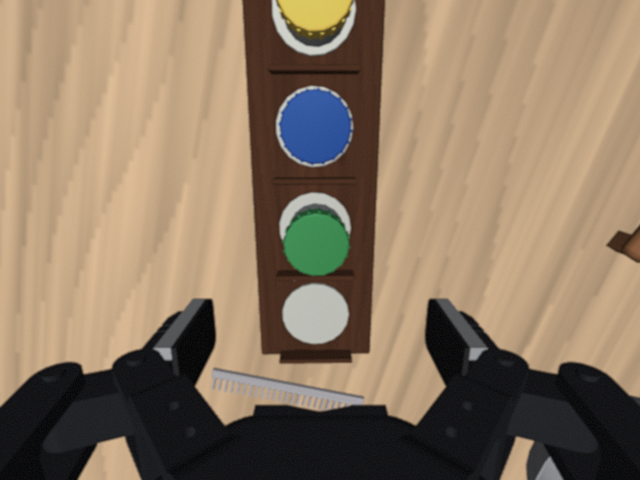

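Green's cap is at (316,243) against a predicted (318,244), and blue's at (315,126). Both are fine. Red is last.

```bash
python3 -m jog '[{"dx":-0.03,"dy":0,"dz":-0.3,"twist":0.015},{"dx":-0.06,"dy":0,"dz":-0.7,"twist":0.03},{"dx":-0.08,"dy":0,"dz":-1,"twist":0.032}]'
python3 -m jog '[{"dx":0.05,"dy":0,"dz":-0.4,"twist":0},{"dx":0.1,"dy":0,"dz":-0.8,"twist":0},{"dx":0.14,"dy":0,"dz":-1,"twist":0}]'
python3 -c "
from h import *
go(.5692,-.1175,.145,YD)"
```

```text
clock: 27.8
ee_pos: [0.5383, 0.0483, 0.1504]
eef_rot: [-1.573, -0.009, 0.047]
contact_force: [0.4, -0.4, -0.4]
width: 0.998
clock: 28.18
ee_pos: [0.5601, -0.0741, 0.1496]
eef_rot: [-1.573, -0.007, 0.044]
contact_force: [0.6, 1.1, 0.5]
width: 1.0
dx 0.060 dy 0.040 dz -0.364 twist -0.0010 | pos [ 0.5601 -0.0741  0.1496] rot [-1.573 -0.007  0.044] w 1.00 t 28.18 F [0.6 1.1 0.5]
```

```bash
python3 -m jog '[{"dx":0.06,"dy":0.04,"dz":-0.364,"twist":-0.001},{"dx":0.06,"dy":0.04,"dz":-0.364,"twist":-0.001},{"dx":0.06,"dy":0.04,"dz":-0.364,"twist":-0.001},{"dx":0.06,"dy":0.04,"dz":-0.364,"twist":-0.001}]'
python3 -c "
from h import *
w=snapshot('wrist');cv2.imwrite('pics/w8.png',w['color'][:,:,::-1])
print(proj(w,np.array([(.5692,-.1175,.06)])))
go(.5692,-.1175,.026,YD)"
```

```text
clock: 28.68
ee_pos: [0.5691, -0.116, 0.1448]
eef_rot: [-1.573, -0.006, 0.052]
contact_force: [0.4, 0.2, -0.4]
width: 1.001
[[322.14531836 247.7087181 ]]
dx -0.006 dy 0.991 dz -0.009 twist 0.0003 | pos [ 0.5691 -0.1162  0.1449] rot [-1.573 -0.007  0.052] w 0.99 t 28.73 F [-0.3  0.3 -0.4]
```

View pics/w8.png

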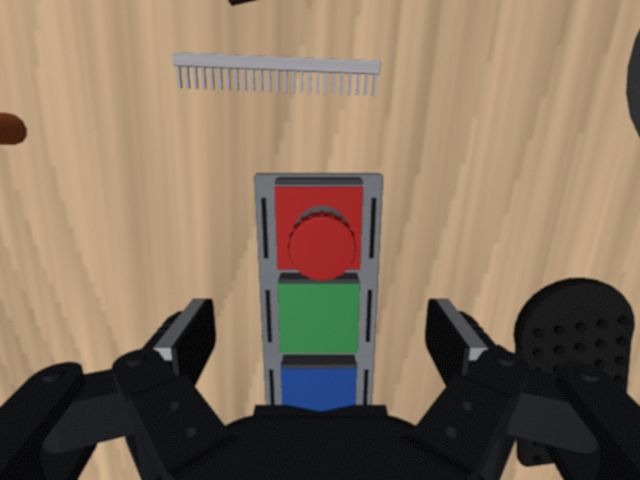

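Red's cap is at (322,247), as predicted.

```bash
python3 -m jog '[{"dx":0,"dy":0.3,"dz":-0.01,"twist":0},{"dx":0,"dy":0.6,"dz":-0.01,"twist":0},{"dx":0,"dy":0.8,"dz":-0.01,"twist":0},{"dx":0,"dy":0.99,"dz":-0.01,"twist":0},{"dx":0,"dy":0.99,"dz":-0.01,"twist":0},{"dx":0,"dy":0.99,"dz":-0.01,"twist":0}]'; python3 -m jog '[{"dx":0,"dy":0,"dz":0,"twist":0},{"dx":0,"dy":0,"dz":0,"twist":0},{"dx":0,"dy":0,"dz":0,"twist":0},{"dx":0,"dy":0,"dz":0,"twist":0},{"dx":0,"dy":0,"dz":0,"twist":0},{"dx":0,"dy":0,"dz":0,"twist":0}]' 1 60;python3 -m jog '[{"dx":0,"dy":-0.15,"dz":0,"twist":0},{"dx":0,"dy":-0.4,"dz":0,"twist":0},{"dx":0,"dy":-0.7,"dz":0,"twist":0},{"dx":0,"dy":-1,"dz":0,"twist":0},{"dx":0,"dy":-1,"dz":0,"twist":0}]'; python3 -c "
from h import *
go(*B['red'],.14,YP)"
```

```text
clock: 29.48
ee_pos: [0.5706, -0.1172, 0.0272]
eef_rot: [-1.573, -0.008, 0.053]
contact_force: [0.3, 0.5, 0.2]
width: 0.997
clock: 30.22
ee_pos: [0.5712, -0.1172, 0.0283]
eef_rot: [-1.574, -0.009, 0.053]
contact_force: [-1.1, -0.0, 6.0]
width: 0.52
clock: 30.85
ee_pos: [0.5719, -0.1171, 0.1525]
eef_rot: [-1.576, -0.015, 0.053]
contact_force: [0.2, -0.2, -0.7]
width: 0.523
dx -0.199 dy 0.093 dz 1.764 twist -0.0319 | pos [ 0.5719 -0.1171  0.1525] rot [-1.576 -0.015  0.053] w 0.52 t 30.85 F [ 0.2 -0.2 -0.7]
```

```bash
python3 -m jog '[{"dx":-0.02,"dy":0,"dz":0.2,"twist":0},{"dx":-0.06,"dy":0,"dz":0.6,"twist":0},{"dx":-0.1,"dy":0,"dz":0.9,"twist":0}]'
python3 -m jog '[{"dx":-0.05,"dy":0,"dz":0.4,"twist":-0.015},{"dx":-0.08,"dy":0,"dz":0.7,"twist":-0.03},{"dx":-0.1,"dy":0,"dz":0.86,"twist":-0.0319}]'
python3 -c "
from h import *
go(*B['red'],.1,YP)"
```

```text
clock: 31.22
ee_pos: [0.5536, -0.0078, 0.152]
eef_rot: [-1.575, -0.015, 0.054]
contact_force: [0.0, 0.2, -0.9]
width: 0.523
clock: 31.6
ee_pos: [0.5354, 0.0965, 0.1515]
eef_rot: [-1.578, -0.013, 0.256]
contact_force: [0.8, -0.6, -0.9]
width: 0.522
dx 0.000 dy 0.429 dz -0.029 twist 0.0006 | pos [0.5354 0.0965 0.1515] rot [-1.578 -0.013  0.256] w 0.52 t 31.6 F [ 0.8 -0.6 -0.9]
```

```bash
python3 -m jog '[{"dx":0,"dy":0,"dz":-0.03,"twist":0},{"dx":0,"dy":0.2,"dz":-0.03,"twist":0},{"dx":0,"dy":0.43,"dz":-0.03,"twist":0},{"dx":0,"dy":0.43,"dz":-0.03,"twist":0},{"dx":0,"dy":0.43,"dz":-0.03,"twist":0}]'
python3 -c "
from h import *
go(*B['red'],.0295,YP)"
```

```text
clock: 32.22
ee_pos: [0.5378, 0.0919, 0.1008]
eef_rot: [-1.578, -0.014, 0.254]
contact_force: [0.1, 0.4, -0.8]
width: 0.522
dx -0.011 dy 0.594 dz 0.014 twist 0.0003 | pos [0.5378 0.0919 0.1008] rot [-1.578 -0.014  0.254] w 0.52 t 32.23 F [ 0.1  0.4 -0.8]
```

```bash
python3 -m jog '[{"dx":0,"dy":0.2,"dz":0.01,"twist":0},{"dx":-0.011,"dy":0.4,"dz":0.014,"twist":0},{"dx":-0.011,"dy":0.5,"dz":0.014,"twist":0},{"dx":-0.011,"dy":0.56,"dz":0.014,"twist":0},{"dx":-0.011,"dy":0.595,"dz":0.014,"twist":0},{"dx":-0.011,"dy":0.595,"dz":0.014,"twist":0},{"dx":-0.011,"dy":0.595,"dz":0.014,"twist":0}]'
```

```text
clock: 33.1
ee_pos: [0.5375, 0.0931, 0.0298]
eef_rot: [-1.578, -0.015, 0.254]
contact_force: [1.3, 0.8, -0.1]
width: 0.524
```

```bash
python3 -m jog '[{"dx":0,"dy":0.008,"dz":0,"twist":0},{"dx":0,"dy":0.012,"dz":0,"twist":0},{"dx":0,"dy":0.012,"dz":0,"twist":0}]'; python3 -m jog '[{"dx":0,"dy":0,"dz":0,"twist":0},{"dx":0,"dy":0,"dz":0,"twist":0},{"dx":0,"dy":0,"dz":0,"twist":0},{"dx":0,"dy":0,"dz":0,"twist":0},{"dx":0,"dy":0,"dz":0,"twist":0}]' 0;  python3 -m jog '[{"dx":0,"dy":-0.1,"dz":0,"twist":0},{"dx":0,"dy":-0.3,"dz":0,"twist":0},{"dx":0,"dy":-0.6,"dz":0,"twist":0},{"dx":0,"dy":-1,"dz":0,"twist":0},{"dx":0,"dy":-1,"dz":0,"twist":0}]'; python3 -m jog '[{"dx":0,"dy":-0.3,"dz":-0.4,"twist":0},{"dx":0,"dy":-0.5,"dz":-0.8,"twist":0},{"dx":0,"dy":-0.5,"dz":-1,"twist":0},{"dx":0,"dy":-0.5,"dz":-1,"twist":0},{"dx":0,"dy":-0.5,"dz":-1,"twist":0}]'
python3 -c "
from h import *
for n in('wrist','scene','side'):
    w=snapshot(n);im=w['color'][:,:,::-1]
    print(n,proj(w,np.array([(*b,.06) for b in B.values()])).round(1).tolist())
    if n=='scene': im=cv2.resize(im[180:285,380:550],None,fx=4,fy=4,interpolation=2)
    if n=='side': im=cv2.resize(im[280:440,270:380],None,fx=3.5,fy=3.5,interpolation=2)
    cv2.imwrite('pics/f_%s.png'%n,im)
"
```

```text
clock: 33.48
ee_pos: [0.5376, 0.093, 0.0285]
eef_rot: [-1.578, -0.015, 0.254]
contact_force: [1.0, -0.9, -0.8]
width: 0.524
clock: 34.1
ee_pos: [0.5376, 0.0931, 0.0285]
eef_rot: [-1.578, -0.015, 0.254]
contact_force: [0.9, -0.3, -1.1]
width: 1.003
clock: 34.72
ee_pos: [0.5378, 0.0943, 0.1529]
eef_rot: [-1.579, -0.022, 0.255]
contact_force: [-0.2, 0.2, -1.0]
width: 1.0
clock: 35.35
ee_pos: [0.5661, -0.0203, 0.2135]
eef_rot: [-1.579, -0.021, 0.256]
contact_force: [-0.1, -0.6, -0.3]
width: 1.0
wrist [[319.2, 71.4], [319.5, -50.8], [319.8, -197.0], [320.1, -375.3]]
scene [[416.7, 241.4], [451.9, 228.0], [485.9, 215.0], [518.8, 202.4]]
side [[314.1, 293.9], [320.3, 325.8], [327.2, 361.3], [334.9, 401.0]]
```

View pics/f_scene.png

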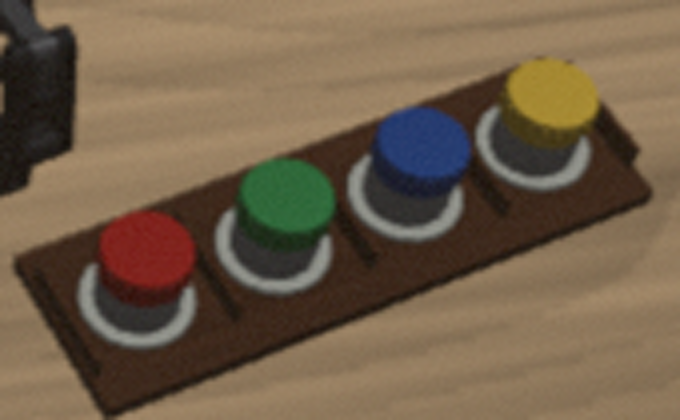

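View pics/f_side.png

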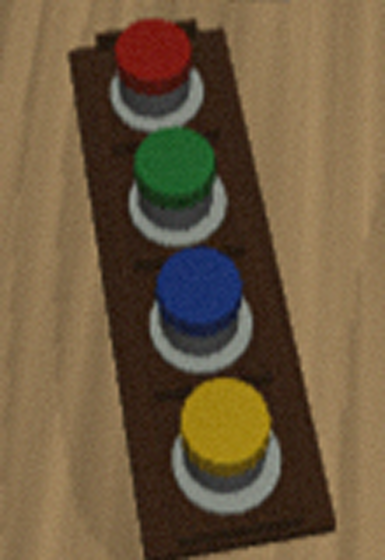

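View pics/f_wrist.png

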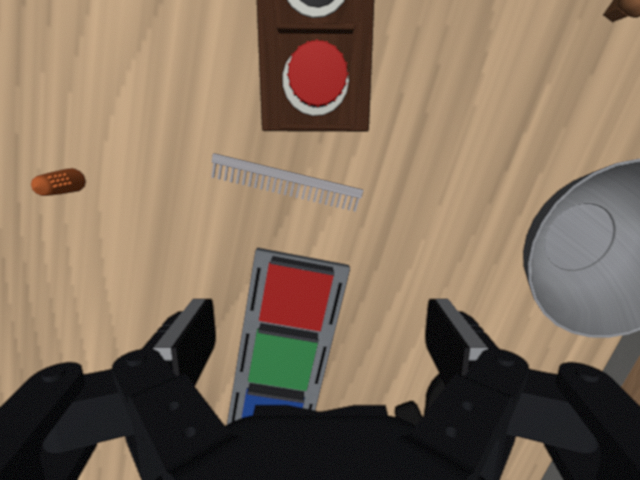

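All four tins stand upright and centred. In the full scene image red's cap is at (417,243) against a predicted (417,241); in the side crop it is at (152,57), full image about (313,296), predicted (314,294). From the robot's right to left the order is red, green, blue, yellow, the reverse of the start, and the gripper is clear.

```bash
python3 -c "
from h import *
print(env.hand_in()); print(env.observe()['clock'])"
```

```text
the job is handed in; nothing more can be done
None
the job is handed in; nothing more can be done
```

I moved all four tins to the door rack in reverse order and handed the job in. The arm's clock last read about 35 s of the 112 s allowed. From the robot's right to left the bays now hold red, green, blue and yellow, where the drying rack had yellow, blue, green and red.

- **Placing:** in the last scene, side and wrist pictures every tin stood upright on its white pad. Cap centres were within about 2 mm of their target positions. The gripper was open and clear, and I left the pink look-alike alone.
- **Disagreements:** cap heights triangulated at 57–59 mm instead of 60. The first blue, green and red positions were 2–4 mm off, and I corrected them with the wrist camera before grasping. The wrist force read about 6–7 N upward each time the gripper closed, well under the limits.
- **Refused call:** one early move was refused as "invalid input" because the rows left out a key; it moved nothing.

The hand-in gave no verdict, so the result rests on these pictures.

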